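# Turn the carton knife round so that its blade is in the rest

### The arm

A 6-joint arm with a two-finger parallel gripper is mounted at the origin on a cart in front of the work surface, level with it; the furniture and walls round the work are solid. World frame = base frame: x ahead of the robot, y to its left, z up, the work surface at z = 0. Lengths are in mm, angles in rad, forces in N, time in s.
With the tool pointing down it reaches from about 300 to 775 mm from the base axis. Payload 14.6 kg.
Tool frame: the origin (TCP) lies at the very end of the fingers, on their centre line; the grasp point (between the pads) lies 19 mm behind it; z points along the fingers, y is the line along which they close (so a half turn about z gives the same grasp; the last joint's range is limited). The gripper opens to 94 mm and grips with 3 to 60 N. Pads are 16 mm wide; open, the fingers measure 119 mm over their backs; the gripper's body (75 mm by 177 mm) begins 78 mm behind the grasp point.
Start: joints at [-1.242, 0.3, 1.521, -0, 1.321, -0.067], TCP at [212.043, -507.471, 205.446] pointing down, gripper open.
Joint ranges: [-3.03, 3.03], [-0.79, 2.21], [0.23, 2.52], [-1.04, 4.18], [0, 3.07], [-2.55, 2.55]. Speed limits (rad/s): [2.22, 2.22, 2.57, 3.14, 3.14, 3.14].

### API

Orientations are given as [roll, pitch, yaw] about the fixed x, y, z axes, in that order (R = Rz(yaw) Ry(pitch) Rx(roll)).
In Python, from cell import manip gives the robot as it stands. The module is installed in compiled form; this text tells all that it offers.
- The arm moves only by the shell command python3 -m inch 'ROWS' [FORCE]. ROWS is JSON, a list of rows, each an object of numbers: "gripper": the opening, from 0 (shut) to 1 (fully open); "dx", "dy", "dz": the shift along the world's x, y, z in m; "wx", "wy", "wz": the turn, a rotation vector about the world's x, y, z in degrees. A call has exactly 5 rows; each row is the pose to reach, as a shift and turn from the pose commanded when the call began; what a row does not reach only later rows make up. A row lasts 1/12 s, in which the tool goes at most 41.7 mm and 7.16 degrees, less where a joint would pass 70% of its speed; a pose out of reach is approached as far as the arm can. A call with a gripper value outside its range is refused whole. The fingers move at their own pace and stop on an object; FORCE is the grip in N (left out, the last holds). Time passes only in rows, so rows that repeat a pose let the fingers close, or fill a call up. It gives the time, the measured TCP pose, the force, the opening and the grip force at its end, in the units of the state.
- manip.read_state(): the state, without advancing time (a new reading comes with each control period).
- manip.camera(name): name is "scene" or "top"; returns the picture (480x640x3 uint8, blue, green, red); there is no depth.
- manip.camera_info(name): a dict with "camera_matrix" (3x3 intrinsics, pixels), "R" (3x3) and "t" (3): a world point X has camera coordinates R X + t. Camera axes: x right, y down, z forward; pixel columns grow to the right and rows downward; lengths in mm; the calibration is good to about 2 mm. A picture is of the moment at which its call begins. camera_info takes no time and is no camera call.
- manip.sign_off(): hands the job in; it is judged then, once.
The state is a dict: "clock": time; "joints": joint angles; "qd": joint speeds; "effort": joint torques, N m; "eef_pos": TCP position; "eef_rot": TCP orientation; "wrist_force": force on the tool from outside, world axes, zero at the start; "moment": the same for the moment, N m; "finger_gap": finger opening in mm; "finger_force": force on a finger pad.
Only numpy, scipy, OpenCV 4.12 (cv2) and the standard library are available. Lean on these libraries where they do the work, as an engineer would, in place of code of your own. Each camera call takes 0.05 s, during which the arm holds its last target. There are 200 camera calls.

### The job

The carton knife was put away the wrong way round: it stands in its slanted rest with the blade sticking out. Draw it out, lay it flat on the free counter and let go of it, then take it again by its handle and slide it back into the rest blade first, fully home, so that the handle sticks out. Do not drop the knife, and leave the roll of tape and the pack of cards where they are.

Things in the scene. Friction and masses are not known exactly. Their poses are not given: they have to be found in the camera images.
- knife_center (a point): Centre (half-way along, across and up) of the carton knife, a loose straight bar 200 mm long, about 90 g. x runs from butt to blade, y across, z out of its ribbed upper side. Its underside is flat, 7 mm below. At the start it lies flat on the rest's sloping channel, butt at the end stop, blade end up in free air; it balances near x = -5 mm.
- knife_tip (a point): Blade end of the knife, on its centre line, at x = +100 mm from knife_center. x = +10 to +78 mm is the steel nose, 20 mm wide (y) and 12 mm thick (z); beyond it the short blunt blade, 13 mm wide and 3 mm thick.
- knife_butt (a point): Butt end of the knife's black plastic handle, on its centre line, at x = -100 mm from knife_center. The handle runs from x = -100 to +10 mm and is 24 mm wide (y) and 14 mm thick (z). Room to lay the knife down: along y on the flat counter (z = 0), middle at y = -0.20 m, 0.14 m nearer the robot than the rest's origin if that is farther than x = 0.52 m, else 0.14 m beyond it.
- knife_rest: Aluminium rest, fixed. Origin: centre of its foot plate's underside (150 x 80 x 6 mm), on the counter, z = 0. A channel, 111 mm long, 44 mm wide inside, centred on y = 0, rises at 35 degrees to its own +x (to the robot's left, somewhat ahead) from its end stop at (-45, 0, 18) mm. The lower 50 mm are a roofed pocket, 26 mm high inside; above that it is open, side walls 12 mm high.
- rest_low (a point): Where the lower end of a fully home knife lies: at the end stop, 7 mm above the channel floor, at (-49, 0, 24) mm in the rest's frame. A knife must be drawn about 55 mm up the slope to clear the pocket's roof.
- rest_high (a point): Where the upper end of a fully home knife lies, 200 mm up the slope from rest_low, at (115, 0, 138) mm in the rest's frame. The upper 89 mm of the knife are beyond the channel and can be held there by a gripper square to the slope: leaning 35 degrees from vertical, wrist over the low end, to the robot's right.
- tape_roll: Loose dark grey roll of tape lying flat left of the rest, behind the dispenser, 82 mm across, 30 mm high; origin: centre of its underside. Leave it alone.
- cards: Loose dark pack of cards lying flat left of the tape roll, 40 x 58 x 14 mm; origin: centre of its underside. Leave it alone.

How it is judged (in metres and radians):
On the way:
1. the knife lies flat and still on the counter, let go of (angle between knife's own z axis and vertical below 0.15 rad and height (world z) of knife_center below 0.03 m and contact force between the fingers and knife below 0.2 N and linear speed of knife below 0.03 m/s), for 0.2 s.
At the end, for the whole second after the job is handed in: The knife rests still in the channel blade down: its blade end within 20 mm of rest_low and its butt within 35 mm of rest_high (distance between knife_tip and rest_low below 0.02 m and distance between knife_butt and rest_high below 0.035 m and linear speed of knife below 0.02 m/s); the robot touches nothing.
It fails at once if the knife is dropped: it moves faster than 0.9 m/s while no finger touches it (linear speed of knife above 0.9 m/s and contact force between the fingers and knife below 0.05 N).
It fails at once if the roll of tape or the pack of cards is moved by more than 30 mm (distance of any of tape_roll, cards from where it was at the start of the episode above 0.03 m).
It also fails if it takes over 58 s, if anything falls off the work surface, if the arm or the gripper's body presses on something with over 40 N, if the wrist force passes 120 N, or if a joint passes its speed limit or range.

## Working session

There is one attempt and no reset: what is moved stays moved. The work goes in short steps, Python scripts to look and compute and a shell command to move; the robot and the scene stay as the last step left them, time stands still between calls to the robot, and variables do not carry over. Pictures are saved under pics/ and viewed, at most 10 in all, crops included, and the job is handed in when it is done.

```bash
mkdir -p pics; python3 - <<'E'
from cell import manip
import cv2,numpy as np
for n in("scene","top"):
    cv2.imwrite(f"pics/{n}0.png",manip.camera(n)); i=manip.camera_info(n)
    print(n,np.round(i["camera_matrix"],1).tolist(),np.round(i["R"],3).tolist(),np.round(i["t"],1).tolist())
s=manip.read_state();print(s["clock"],s["eef_pos"],s["eef_rot"],s["finger_gap"])
E
```

```text
scene [[603.8, 0.0, 319.6], [0.0, 603.8, 237.5], [0.0, 0.0, 1.0]] [[-0.819, -0.573, -0.017], [-0.369, 0.55, -0.749], [0.439, -0.607, -0.662]] [437.2, 362.1, 751.8]
top [[451.3, 0.0, 309.8], [0.0, 451.3, 236.2], [0.0, 0.0, 1.0]] [[-0.016, -0.999, 0.032], [-0.981, 0.01, -0.195], [0.195, -0.034, -0.98]] [-101.3, 601.5, 878.2]
0.1 [ 211.9724898  -507.25020668  204.94420618] [-3.14053197e+00 -6.93628604e-05  3.95827020e-01] 94.01826868980424
```

View pics/scene0.png

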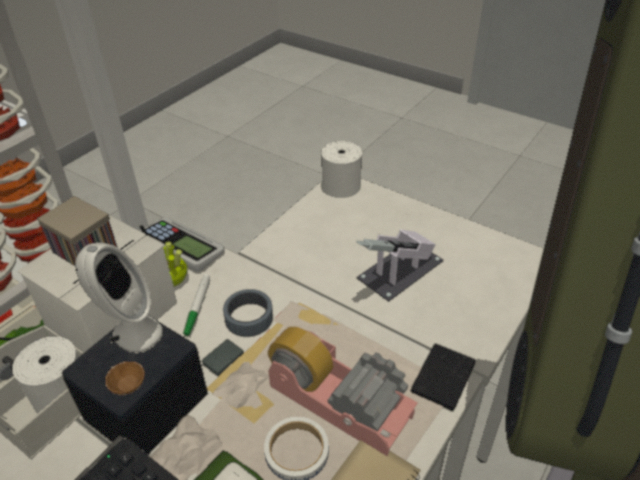

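View pics/top0.png

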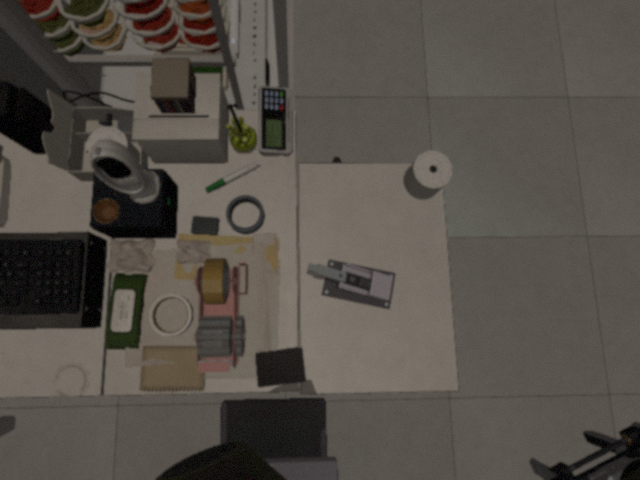

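The scene view shows the rest at about (400,270), with the blade up-left at (360,243). In the top view the foot plate spans (322..395, 262..307) and the blade end is at (309,270). The counter to the robot's near side is free. Next I'll enlarge both views.

```bash
python3 - <<'E'
import cv2,numpy as np
a=cv2.imread("pics/top0.png")[245:325,295:415];b=cv2.imread("pics/scene0.png")[215:310,340:460]
f=lambda i:cv2.resize(np.clip(i*1.3,0,255).astype('uint8'),(0,0),fx=6,fy=6,interpolation=cv2.INTER_CUBIC)
a=f(a);b=f(b)
cv2.imwrite("pics/t0z.png",a);cv2.imwrite("pics/s0z.png",b)
E
```

```text
(no output)
```

View pics/t0z.png

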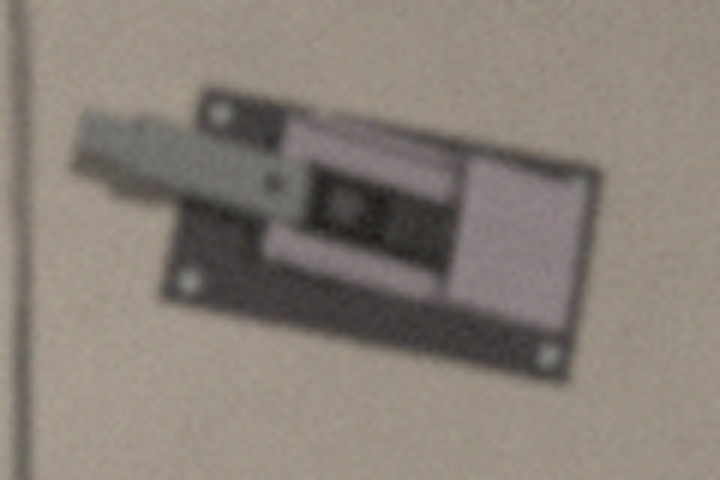

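View pics/s0z.png

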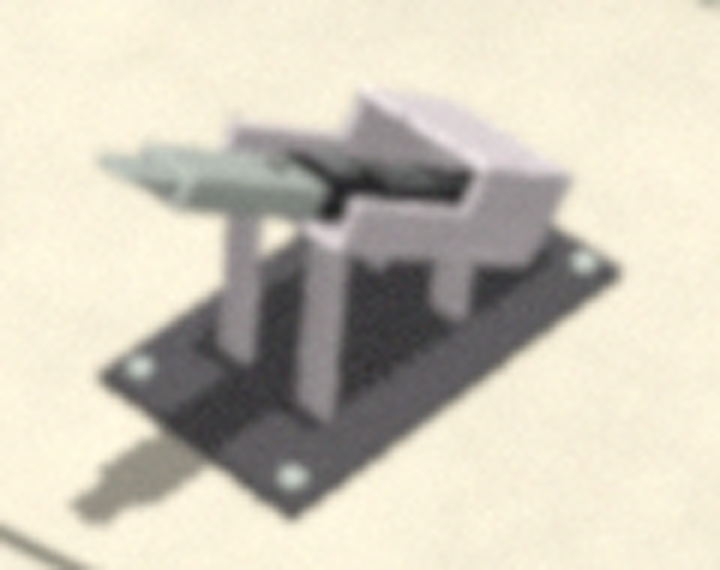

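The top zoom shows the foot plate corners at (205,88), (600,168), (568,382) and (163,298), with the blade tip at about (78,135). The scene zoom shows corners at (100,377), (292,518) and (620,270), with the tip at (100,160). I'll cast these as rays.

```bash
cat >h.py <<'E'
import numpy as np
from scipy.spatial.transform import Rotation as Rn
from cell import manip
def ray(n,p):
    i=manip.camera_info(n);K,R,t=[np.array(i[k],float) for k in("camera_matrix","R","t")]
    return -R.T@t, R.T@np.linalg.inv(K)@np.array([p[0],p[1],1.])
def onz(n,p,z):
    c,d=ray(n,p);return c+d*(z-c[2])/d[2]
def tri(p,q):
    (c,d),(e,f)=ray("top",p),ray("scene",q)
    a=np.linalg.lstsq(np.c_[d,-f],e-c,rcond=None)[0]
    return (c+d*a[0]+e+f*a[1])/2,np.linalg.norm(c+d*a[0]-e-f*a[1])
T=lambda u,v:(295+(u+.5)/6-.5,245+(v+.5)/6-.5)
S=lambda u,v:(340+(u+.5)/6-.5,215+(v+.5)/6-.5)
E
python3 - <<'E'
from h import *
np.set_printoptions(precision=1,suppress=True)
A=[onz("top",T(*p),6) for p in((205,88),(600,168),(568,382),(163,298))]
B=[onz("scene",S(*p),6) for p in((100,377),(292,518),(620,270))]
print(np.array(A),np.mean(A,0));print(np.array(B),(B[0]+B[2])/2)
for P in((A[0]-A[1]),(A[3]-A[2]),(A[0]-A[3]),B[1]-B[2],B[0]-B[1]):print(np.linalg.norm(P),np.degrees(np.arctan2(P[1],P[0])))
print(tri(T(78,135),S(100,160)))
print("tape",onz("top",(245,214),30),"cards",onz("top",(205,225),14))
E
```

```text
[[ 559.1 -151.8    6. ]
 [ 528.  -295.1    6. ]
 [ 451.3 -279.4    6. ]
 [ 483.3 -134.8    6. ]] [ 505.4 -215.3    6. ]
[[ 556.3 -147.1    6. ]
 [ 480.4 -129.9    6. ]
 [ 448.9 -275.3    6. ]] [ 502.6 -211.2    6. ]
146.6297162403739 77.76981591186636
148.11331395229877 77.53704664162078
77.71179692905967 -12.605522105339634
148.75837296046623 77.77827815080254
77.87432926992008 -12.777056812507567
(array([ 527.3, -100.2,  141.7]), np.float64(5.0510307976600295))
tape [656.5  29.1  30. ] cards [636.5 117.5  14. ]
```

```bash
cat >>h.py <<'E'
np.set_printoptions(precision=1,suppress=True)
O=np.array([504.,-213,0]);yaw=np.radians(77.6)
c,s=np.cos(yaw),np.sin(yaw);C,Z=np.cos(np.radians(35)),np.sin(np.radians(35))
u=np.array([C*c,C*s,Z]);n=np.array([-Z*c,-Z*s,C]);v=np.array([-s,c,0])
low=O+[-49*c,-49*s,24]
SL=np.c_[u,-v,-n]                      # tool axes at the slope
def down(a):                            # tool y at world angle a (deg), pointing down
    a=np.radians(a);y=np.array([np.cos(a),np.sin(a),0]);z=np.array([0,0,-1.]);return np.c_[np.cross(y,z),y,z]
def slope(d,h,dep=4): return low+u*d+n*(h-dep)   # d mm up slope, h mm off, TCP dep below knife axis
def go(p,R):
    st=manip.read_state();R0=Rn.from_euler("xyz",st["eef_rot"])
    w=(Rn.from_matrix(R)*R0.inv()).as_rotvec(degrees=True)
    print("d",(np.array(p)-st["eef_pos"])/1000 if 0 else np.round((np.array(p)-st["eef_pos"])/1000,4),"w",w,"|w|",np.linalg.norm(w),"tgt",np.array(p))
def st():
    x=manip.read_state();print("t%.1f"%x["clock"],"tcp",x["eef_pos"],"j",np.degrees(x["joints"]),"F",x["wrist_force"],"gap",x["finger_gap"],x["finger_force"])
E
python3 - <<'E'
from h import *
for p in((300,163),(443,163),(457,390),(300,390),(430,150)):print(onz("top",p,0))
print(low,u,n,v)
go(slope(140,90),SL);go(slope(140,0),SL)
E
```

```text
[783.3 -91.7   0. ]
[ 781.9 -422.9    0. ]
[ 279.9 -415.1    0. ]
[286.7 -85.7  -0. ]
[ 813.9 -394.7    0. ]
[ 493.5 -260.9   24. ] [0.2 0.8 0.6] [-0.1 -0.6  0.8] [-1.   0.2  0. ]
d [ 0.3  0.3 -0. ] w [ 27.9 -23.3  53.1] |w| 64.36751758024336 tgt [ 507.5 -197.   174.7]
d [ 0.3  0.4 -0.1] w [ 27.9 -23.3  53.1] |w| 64.36751758024336 tgt [ 518.6 -146.6  101. ]
```

```bash

python3 -m inch '[{"gripper":1,"dx":0.03,"dy":0.03,"dz":0.03,"wx":2,"wy":-2,"wz":4},{"gripper":1,"dx":0.06,"dy":0.06,"dz":0.04,"wx":4,"wy":-3,"wz":7},{"gripper":1,"dx":0.09,"dy":0.09,"dz":0.05,"wx":6,"wy":-5,"wz":11},{"gripper":1,"dx":0.12,"dy":0.12,"dz":0.055,"wx":8,"wy":-6.5,"wz":14},{"gripper":1,"dx":0.15,"dy":0.15,"dz":0.06,"wx":9.3,"wy":-7.8,"wz":17.7}]'
python3 -m inch '[{"gripper":1,"dx":0.02,"dy":0.02,"wx":2,"wy":-2,"wz":4},{"gripper":1,"dx":0.04,"dy":0.04,"wx":4,"wy":-3,"wz":7},{"gripper":1,"dx":0.06,"dy":0.06,"wx":6,"wy":-5,"wz":11},{"gripper":1,"dx":0.08,"dy":0.08,"wx":8,"wy":-6.5,"wz":14},{"gripper":1,"dx":0.1,"dy":0.1,"wx":9.3,"wy":-7.8,"wz":17.7}]'
python3 - <<'E'
from h import *
st();go(slope(140,90),SL)
E
```

```text
clock: 0.52
eef_pos: [352.0, -367.0, 264.0]
eef_rot: [-3.073, -0.202, 0.701]
wrist_force: [-0.0, -0.3, 0.1]
finger_gap: 94.0
finger_force: 0.0
t0.5 tcp [ 352. -367.  264.] j [-56.2  12.1  86.5  11.1  86.7  -7.9] F [-0.  -0.3  0.1] gap 93.96810365858951 0.0
d [ 0.2  0.2 -0.1] w [ 18.5 -15.4  35.3] |w| 42.767062899656345 tgt [ 507.5 -197.   174.7]validation failed for argument at $[0]...
```

```bash
sed -i 's/precision=1/precision=3/' h.py
python3 -m inch '[{"gripper":1,"dx":0.02,"dy":0.02,"dz":0.0,"wx":2,"wy":-2,"wz":4},{"gripper":1,"dx":0.04,"dy":0.04,"dz":0.0,"wx":4,"wy":-3,"wz":7},{"gripper":1,"dx":0.06,"dy":0.06,"dz":0.0,"wx":6,"wy":-5,"wz":11},{"gripper":1,"dx":0.08,"dy":0.08,"dz":0.0,"wx":8,"wy":-6.5,"wz":14},{"gripper":1,"dx":0.1,"dy":0.1,"dz":0.0,"wx":9.3,"wy":-7.8,"wz":17.7}]'
python3 - <<'E'
from h import *
st();go(slope(140,90),SL)
E
```

```text
clock: 0.93
eef_pos: [451.8, -267.3, 263.2]
eef_rot: [-3.069, -0.413, 1.01]
wrist_force: [0.4, -0.9, -0.0]
finger_gap: 94.3
finger_force: 0.0
t0.9 tcp [ 451.795 -267.339  263.182] j [-45.78   16.132  83.914  21.854  90.187 -16.414] F [ 0.388 -0.947 -0.039] gap 94.30424085361109 0.0
d [ 0.056  0.07  -0.088] w [ 9.119 -7.687 17.631] |w| 21.286282870634608 tgt [ 507.512 -197.028  174.748]
```

```bash

python3 -m inch '[{"gripper":1,"dx":0.01,"dy":0.01,"dz":-0.01,"wx":2,"wy":-2,"wz":4},{"gripper":1,"dx":0.025,"dy":0.03,"dz":-0.03,"wx":4,"wy":-3.5,"wz":8},{"gripper":1,"dx":0.04,"dy":0.05,"dz":-0.05,"wx":6,"wy":-5,"wz":12},{"gripper":1,"dx":0.056,"dy":0.07,"dz":-0.07,"wx":9.1,"wy":-7.7,"wz":17.6},{"gripper":1,"dx":0.056,"dy":0.07,"dz":-0.088,"wx":9.1,"wy":-7.7,"wz":17.6}]'
python3 - <<'E'
from h import *
st();go(slope(140,0),SL)
import cv2
a=manip.camera("top")[180:360,240:480];b=manip.camera("scene")[160:340,300:540]
cv2.imwrite("pics/pre.png",np.vstack([cv2.resize(np.clip(i*1.2,0,255).astype('uint8'),(400*1,300)) for i in(a,b)]))
E
```

```text
clock: 1.35
eef_pos: [508.3, -195.6, 173.1]
eef_rot: [3.141, -0.614, 1.359]
wrist_force: [-0.7, 0.1, -0.3]
finger_gap: 94.2
finger_force: 0.0
t1.4 tcp [ 508.255 -195.589  173.129] j [-39.763  26.456  85.696  30.755  86.502 -34.723] F [-0.709  0.133 -0.33 ] gap 94.24579326295664 0.0
d [ 0.01   0.049 -0.072] w [-0.16   0.056 -0.273] |w| 0.32203744115742633 tgt [ 518.597 -146.61   101.024]
```

View pics/pre.png

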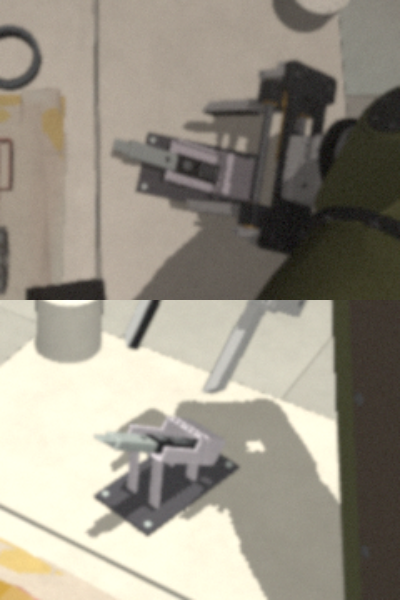

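The fingers straddle the knife evenly in both views: top-view tips at (205,107) and (187,202), with the knife between them. Now descending and gripping.

```bash

python3 -m inch '[{"gripper":1,"dx":0.003,"dy":0.014,"dz":-0.02,"wx":0,"wy":0,"wz":0},{"gripper":1,"dx":0.005,"dy":0.026,"dz":-0.038,"wx":0,"wy":0,"wz":0},{"gripper":1,"dx":0.008,"dy":0.038,"dz":-0.056,"wx":0,"wy":0,"wz":0},{"gripper":1,"dx":0.01,"dy":0.049,"dz":-0.072,"wx":0,"wy":0,"wz":0},{"gripper":1,"dx":0.01,"dy":0.049,"dz":-0.072,"wx":0,"wy":0,"wz":0}]'
python3 -m inch '[{"gripper":0.3,"dx":0,"dy":0,"dz":0,"wx":0,"wy":0,"wz":0},{"gripper":0.25,"dx":0,"dy":0,"dz":0,"wx":0,"wy":0,"wz":0},{"gripper":0.2,"dx":0,"dy":0,"dz":0,"wx":0,"wy":0,"wz":0},{"gripper":0.1,"dx":0,"dy":0,"dz":0,"wx":0,"wy":0,"wz":0},{"gripper":0,"dx":0,"dy":0,"dz":0,"wx":0,"wy":0,"wz":0}]' 10
python3 -c "
from h import *
st();go(slope(140,0),SL)"
```

```text
clock: 1.87
eef_pos: [516.4, -148.0, 102.3]
eef_rot: [-3.138, -0.609, 1.35]
wrist_force: [0.1, 0.5, -0.6]
finger_gap: 93.5
finger_force: 0.0
clock: 2.28
eef_pos: [517.3, -150.0, 104.2]
eef_rot: [3.14, -0.608, 1.352]
wrist_force: [-1.2, 0.3, 0.1]
finger_gap: 64.3
finger_force: 0.0
t2.3 tcp [ 517.281 -149.952  104.179] j [-35.582  29.008  92.043  32.768  76.507 -35.868] F [-1.177  0.258  0.09 ] gap 64.3246857207471 0.0
d [ 0.001  0.003 -0.003] w [0.184 0.044 0.206] |w| 0.2793627030439081 tgt [ 518.597 -146.61   101.024]
```

```bash

python3 -m inch '[{"gripper":0.5,"dx":0.001,"dy":0.003,"dz":-0.003,"wx":0,"wy":0,"wz":0},{"gripper":0,"dx":0.001,"dy":0.003,"dz":-0.003,"wx":0,"wy":0,"wz":0},{"gripper":0,"dx":0.001,"dy":0.003,"dz":-0.003,"wx":0,"wy":0,"wz":0},{"gripper":0,"dx":0.001,"dy":0.003,"dz":-0.003,"wx":0,"wy":0,"wz":0},{"gripper":0,"dx":0.001,"dy":0.003,"dz":-0.003,"wx":0,"wy":0,"wz":0}]' 10
python3 -m inch '[{"gripper":0,"dx":0,"dy":0,"dz":0,"wx":0,"wy":0,"wz":0},{"gripper":0,"dx":0,"dy":0,"dz":0,"wx":0,"wy":0,"wz":0},{"gripper":0,"dx":0,"dy":0,"dz":0,"wx":0,"wy":0,"wz":0},{"gripper":0,"dx":0,"dy":0,"dz":0,"wx":0,"wy":0,"wz":0},{"gripper":0,"dx":0,"dy":0,"dz":0,"wx":0,"wy":0,"wz":0}]' 10
python3 -m inch '[{"gripper":0,"dx":0,"dy":0,"dz":0,"wx":0,"wy":0,"wz":0},{"gripper":0,"dx":0,"dy":0,"dz":0,"wx":0,"wy":0,"wz":0},{"gripper":0,"dx":0,"dy":0,"dz":0,"wx":0,"wy":0,"wz":0},{"gripper":0,"dx":0,"dy":0,"dz":0,"wx":0,"wy":0,"wz":0},{"gripper":0,"dx":0,"dy":0,"dz":0,"wx":0,"wy":0,"wz":0}]' 40
python3 -c "
from h import *
st();go(slope(140,0),SL)"
```

```text
clock: 2.7
eef_pos: [518.1, -146.4, 100.5]
eef_rot: [3.141, -0.608, 1.352]
wrist_force: [0.0, 0.2, 0.4]
finger_gap: 31.0
finger_force: 0.0
clock: 3.12
eef_pos: [518.2, -146.4, 100.5]
eef_rot: [3.141, -0.608, 1.352]
wrist_force: [-0.7, 0.4, -0.4]
finger_gap: 20.2
finger_force: 10.0
clock: 3.53
eef_pos: [518.1, -146.4, 100.5]
eef_rot: [3.141, -0.608, 1.352]
wrist_force: [-0.4, 0.8, 0.7]
finger_gap: 19.8
finger_force: 40.0
t3.5 tcp [ 518.145 -146.394  100.511] j [-35.235  29.219  92.302  32.93   76.015 -35.865] F [-0.408  0.835  0.7  ] gap 19.75045162405817 40.000237226486206
d [ 0.001 -0.     0.001] w [ 0.15  -0.004  0.174] |w| 0.22977130012931846 tgt [ 518.597 -146.61   101.024]
```

```bash

python3 -m inch '[{"gripper":0,"dx":0.002,"dy":0.008,"dz":0.007,"wx":0,"wy":0,"wz":0},{"gripper":0,"dx":0.0055,"dy":0.023,"dz":0.018,"wx":0,"wy":0,"wz":0},{"gripper":0,"dx":0.009,"dy":0.039,"dz":0.030,"wx":0,"wy":0,"wz":0},{"gripper":0,"dx":0.0125,"dy":0.055,"dz":0.0415,"wx":0,"wy":0,"wz":0},{"gripper":0,"dx":0.015,"dy":0.0675,"dz":0.0505,"wx":0,"wy":0,"wz":0}]' 40
python3 -m inch '[{"gripper":0,"dx":0.002,"dy":0.005,"dz":0.012,"wx":0,"wy":0,"wz":0},{"gripper":0,"dx":0.006,"dy":0.01,"dz":0.035,"wx":0,"wy":0,"wz":0},{"gripper":0,"dx":0.02,"dy":0.01,"dz":0.06,"wx":0,"wy":0,"wz":0},{"gripper":0,"dx":0.04,"dy":0.005,"dz":0.085,"wx":0,"wy":0,"wz":0},{"gripper":0,"dx":0.06,"dy":0.0,"dz":0.1,"wx":0,"wy":0,"wz":0}]' 40
python3 -c "
from h import *
st();go([624,-190,150],down(45))"
```

```text
clock: 3.95
eef_pos: [533.4, -77.3, 152.3]
eef_rot: [3.14, -0.608, 1.353]
wrist_force: [0.0, -0.8, -0.8]
finger_gap: 19.6
finger_force: 40.0
clock: 4.37
eef_pos: [594.0, -78.8, 254.8]
eef_rot: [3.137, -0.608, 1.354]
wrist_force: [-1.0, 0.4, -0.9]
finger_gap: 19.3
finger_force: 40.0
t4.4 tcp [594.025 -78.791 254.836] j [-25.759  24.202  77.535  33.845  87.579 -17.578] F [-0.956  0.383 -0.912] gap 19.279999811721527 39.999523758888245
d [ 0.03  -0.111 -0.105] w [-34.889  -9.928  55.65 ] |w| 66.4288352736795 tgt [ 624 -190  150]
```

```bash

python3 -m inch '[{"gripper":0,"dx":0.004,"dy":-0.01,"dz":0,"wx":-3,"wy":-1,"wz":5},{"gripper":0,"dx":0.008,"dy":-0.025,"dz":0,"wx":-6.5,"wy":-1.8,"wz":10},{"gripper":0,"dx":0.012,"dy":-0.04,"dz":0,"wx":-10,"wy":-2.8,"wz":16},{"gripper":0,"dx":0.015,"dy":-0.055,"dz":0,"wx":-13.5,"wy":-3.9,"wz":22},{"gripper":0,"dx":0.015,"dy":-0.055,"dz":0,"wx":-17.4,"wy":-5,"wz":27.8}]' 40
python3 -m inch '[{"gripper":0,"dx":0.004,"dy":-0.01,"dz":-0.01,"wx":-3.3,"wy":-1,"wz":5},{"gripper":0,"dx":0.008,"dy":-0.025,"dz":-0.02,"wx":-6.7,"wy":-1.9,"wz":10.5},{"gripper":0,"dx":0.012,"dy":-0.04,"dz":-0.035,"wx":-10,"wy":-2.8,"wz":16},{"gripper":0,"dx":0.015,"dy":-0.055,"dz":-0.05,"wx":-13.5,"wy":-3.9,"wz":22},{"gripper":0,"dx":0.015,"dy":-0.055,"dz":-0.07,"wx":-17.4,"wy":-5,"wz":27.8}]' 40
python3 - <<'E'
from h import *
st();go([624,-190,40],down(45))
import cv2
a=manip.camera("top")[120:345,250:550];b=manip.camera("scene")[100:325,240:540]
cv2.imwrite("pics/carry.png",np.vstack([cv2.resize(np.clip(i*1.2,0,255).astype('uint8'),(400,300)) for i in(a,b)]))
E
```

```text
clock: 4.78
eef_pos: [608.4, -136.4, 251.0]
eef_rot: [3.061, -0.301, 1.88]
wrist_force: [1.0, -0.1, -0.9]
finger_gap: 19.9
finger_force: 40.0
clock: 5.2
eef_pos: [623.7, -191.4, 181.5]
eef_rot: [-3.139, 0.002, 2.357]
wrist_force: [0.6, -0.7, -0.8]
finger_gap: 19.3
finger_force: 40.0
t5.2 tcp [ 623.746 -191.383  181.539] j [-20.204  31.444  70.275  -0.171  78.216 -65.206] F [ 0.627 -0.719 -0.755] gap 19.342485603934684 39.99830603599548
d [ 0.     0.001 -0.141] w [ 0.18   0.003 -0.037] |w| 0.18379814340356596 tgt [ 624 -190   40]
```

View pics/carry.png

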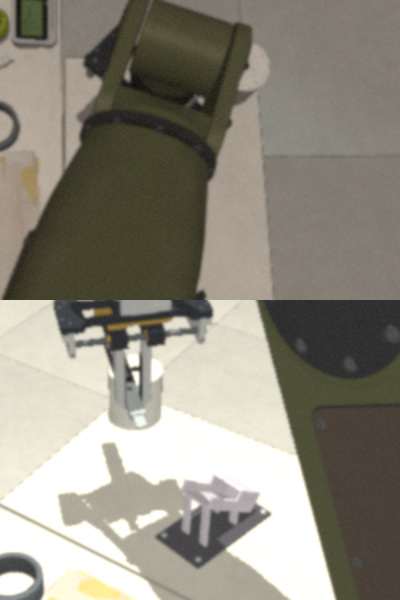

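The knife hangs between the fingers in the lower view at (135,400). The rest is empty and clear, so I'm lowering.

```bash

python3 -m inch '[{"gripper":0,"dx":0,"dy":0.001,"dz":-0.035,"wx":0,"wy":0,"wz":0},{"gripper":0,"dx":0,"dy":0.001,"dz":-0.07,"wx":0,"wy":0,"wz":0},{"gripper":0,"dx":0,"dy":0.001,"dz":-0.105,"wx":0,"wy":0,"wz":0},{"gripper":0,"dx":0,"dy":0.001,"dz":-0.135,"wx":0,"wy":0,"wz":0},{"gripper":0,"dx":0,"dy":0.001,"dz":-0.15,"wx":0,"wy":0,"wz":0}]' 40
python3 -m inch '[{"gripper":0,"dx":0,"dy":0,"dz":-0.008,"wx":0,"wy":0,"wz":0},{"gripper":0,"dx":0,"dy":0,"dz":-0.014,"wx":0,"wy":0,"wz":0},{"gripper":0,"dx":0,"dy":0,"dz":-0.018,"wx":0,"wy":0,"wz":0},{"gripper":0,"dx":0,"dy":0,"dz":-0.02,"wx":0,"wy":0,"wz":0},{"gripper":0,"dx":0,"dy":0,"dz":-0.02,"wx":0,"wy":0,"wz":0}]' 40
python3 -c "
from h import *
st();go([624,-190,3],down(45))"
```

```text
clock: 5.72
eef_pos: [622.0, -187.4, 28.4]
eef_rot: [-3.141, -0.007, 2.348]
wrist_force: [-0.6, -0.5, -1.6]
finger_gap: 20.0
finger_force: 40.0
clock: 6.13
eef_pos: [623.6, -188.0, 11.9]
eef_rot: [-3.142, -0.001, 2.353]
wrist_force: [1.0, 1.1, -1.3]
finger_gap: 19.5
finger_force: 40.0
t6.1 tcp [ 623.567 -187.99    11.855] j [-20.009  41.549  77.986   0.03   60.527 -64.836] F [ 1.046  1.068 -1.347] gap 19.508064507715734 39.999738335609436
d [ 0.    -0.002 -0.009] w [-0.046 -0.049  0.188] |w| 0.1997751445680689 tgt [ 624 -190    3]
```

```bash

python3 -m inch '[{"gripper":0,"dx":0,"dy":0,"dz":-0.002,"wx":0,"wy":0,"wz":0},{"gripper":0,"dx":0,"dy":0,"dz":-0.004,"wx":0,"wy":0,"wz":0},{"gripper":0,"dx":0,"dy":0,"dz":-0.005,"wx":0,"wy":0,"wz":0},{"gripper":0,"dx":0,"dy":0,"dz":-0.006,"wx":0,"wy":0,"wz":0},{"gripper":0,"dx":0,"dy":0,"dz":-0.006,"wx":0,"wy":0,"wz":0}]' 40
python3 -m inch '[{"gripper":0,"dx":0,"dy":0,"dz":-0.001,"wx":0,"wy":0,"wz":0},{"gripper":0,"dx":0,"dy":0,"dz":-0.002,"wx":0,"wy":0,"wz":0},{"gripper":0,"dx":0,"dy":0,"dz":-0.002,"wx":0,"wy":0,"wz":0},{"gripper":0,"dx":0,"dy":0,"dz":-0.002,"wx":0,"wy":0,"wz":0},{"gripper":0,"dx":0,"dy":0,"dz":-0.002,"wx":0,"wy":0,"wz":0}]' 40
python3 -c "
from h import *
st()"
```

```text
clock: 6.55
eef_pos: [623.1, -187.8, 4.9]
eef_rot: [-3.141, -0.002, 2.354]
wrist_force: [0.5, 0.2, -0.3]
finger_gap: 19.0
finger_force: 40.0
clock: 6.97
eef_pos: [623.1, -187.9, 3.0]
eef_rot: [-3.141, -0.002, 2.354]
wrist_force: [-0.6, 0.1, -0.7]
finger_gap: 19.8
finger_force: 40.0
t7.0 tcp [ 623.149 -187.853    3.013] j [-20.003  42.221  78.174   0.011  59.719 -64.866] F [-0.632  0.061 -0.742] gap 19.777699039929967 39.99979913234711
```

```bash

python3 -m inch '[{"gripper":0,"dx":0,"dy":0,"dz":-0.0005,"wx":0,"wy":0,"wz":0},{"gripper":0,"dx":0,"dy":0,"dz":-0.001,"wx":0,"wy":0,"wz":0},{"gripper":0,"dx":0,"dy":0,"dz":-0.001,"wx":0,"wy":0,"wz":0},{"gripper":0,"dx":0,"dy":0,"dz":-0.001,"wx":0,"wy":0,"wz":0},{"gripper":0,"dx":0,"dy":0,"dz":-0.001,"wx":0,"wy":0,"wz":0}]' 40
python3 -m inch '[{"gripper":0,"dx":0,"dy":0,"dz":0,"wx":0,"wy":0,"wz":0},{"gripper":0,"dx":0,"dy":0,"dz":-0.0005,"wx":0,"wy":0,"wz":0},{"gripper":0,"dx":0,"dy":0,"dz":-0.0005,"wx":0,"wy":0,"wz":0},{"gripper":0,"dx":0,"dy":0,"dz":-0.0005,"wx":0,"wy":0,"wz":0},{"gripper":0,"dx":0,"dy":0,"dz":-0.0005,"wx":0,"wy":0,"wz":0}]' 5
python3 -c "
from h import *
st()"
```

```text
clock: 7.38
eef_pos: [623.2, -187.9, 2.1]
eef_rot: [-3.141, -0.002, 2.354]
wrist_force: [0.2, -0.6, 1.2]
finger_gap: 19.2
finger_force: 40.0
clock: 7.8
eef_pos: [623.2, -187.9, 1.5]
eef_rot: [-3.141, -0.002, 2.354]
wrist_force: [-0.1, -0.1, -0.9]
finger_gap: 19.5
finger_force: 5.0
t7.8 tcp [ 623.172 -187.871    1.545] j [-20.003  42.338  78.196   0.006  59.576 -64.865] F [-0.093 -0.098 -0.9  ] gap 19.48524623453172 4.999944269657135
```

Light contact at most, so it's within a millimetre or so of the counter. I'll open, rise and look.

```bash

python3 -m inch '[{"gripper":0.24,"dx":0,"dy":0,"dz":0,"wx":0,"wy":0,"wz":0},{"gripper":0.3,"dx":0,"dy":0,"dz":0,"wx":0,"wy":0,"wz":0},{"gripper":0.4,"dx":0,"dy":0,"dz":0,"wx":0,"wy":0,"wz":0},{"gripper":0.5,"dx":0,"dy":0,"dz":0,"wx":0,"wy":0,"wz":0},{"gripper":0.6,"dx":0,"dy":0,"dz":0,"wx":0,"wy":0,"wz":0}]' 5
python3 -m inch '[{"gripper":1,"dx":0,"dy":0,"dz":0.02,"wx":0,"wy":0,"wz":0},{"gripper":1,"dx":0,"dy":0,"dz":0.05,"wx":0,"wy":0,"wz":0},{"gripper":1,"dx":0,"dy":0,"dz":0.08,"wx":0,"wy":0,"wz":0},{"gripper":1,"dx":0,"dy":0,"dz":0.12,"wx":0,"wy":0,"wz":5},{"gripper":1,"dx":0,"dy":0,"dz":0.15,"wx":0,"wy":0,"wz":10}]' 5
python3 - <<'E'
from h import *
st()
import cv2
a=manip.camera("top")[120:345,250:550];b=manip.camera("scene")[120:300,270:510]
cv2.imwrite("pics/laidb.png",b)
cv2.imwrite("pics/laid.png",cv2.resize(np.clip(b*1.1,0,255).astype('uint8'),(800,600),interpolation=cv2.INTER_CUBIC))
E
```

```text
clock: 8.22
eef_pos: [623.2, -187.9, 1.5]
eef_rot: [-3.141, -0.002, 2.354]
wrist_force: [0.0, -1.2, -0.4]
finger_gap: 44.6
finger_force: 0.0
clock: 8.63
eef_pos: [623.3, -187.9, 154.5]
eef_rot: [-3.141, -0.0, 2.532]
wrist_force: [0.3, 1.4, 0.5]
finger_gap: 78.2
finger_force: 0.0
t8.6 tcp [ 623.325 -187.942  154.539] j [-19.996  32.492  72.304  -0.014  75.219 -75.06 ] F [0.295 1.419 0.523] gap 78.17085564093067 0.0
```

View pics/laid.png

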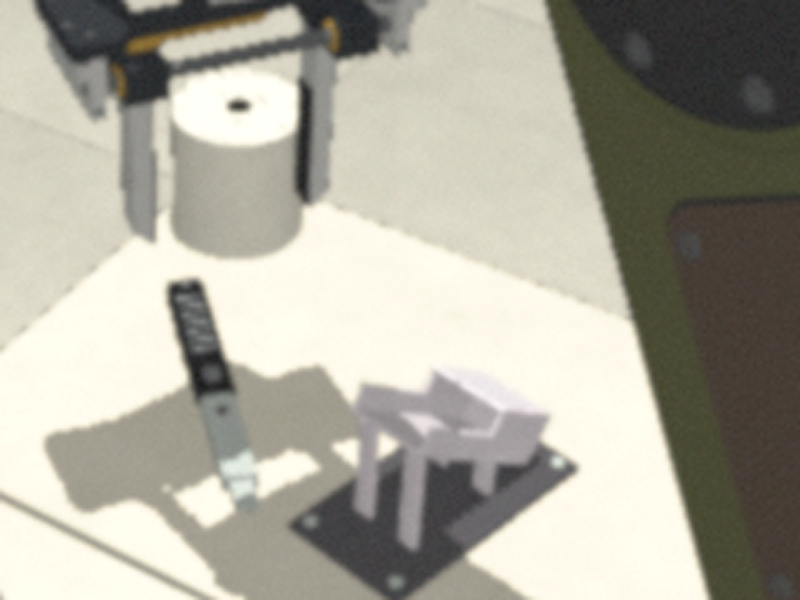

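The knife lies flat, ribs up. In this crop the butt is at (183,284), the tip at (246,506) and the handle/nose boundary at (217,392). I'll cast these onto the counter.

```bash
python3 - <<'E'
from h import *
f=lambda u,v:(270+(u+.5)*.3-.5,120+(v+.5)*.3-.5)
b=onz("scene",f(183,283),14);t=onz("scene",f(246,506),8);m=onz("scene",f(217,393),13)
print(b,t,m,np.linalg.norm(b-t))
d=(t-b)[:2]/np.linalg.norm((t-b)[:2]);a=np.degrees(np.arctan2(d[1],d[0]));print("ang",a,"m from b",(m-b)[:2]@d)
for x in(-50,-58):
  print(x,m[:2]+d*(x-10), b[:2]+d*(x+100))
E
```

```text
[ 717.172 -280.164   14.   ] [ 582.574 -145.275    8.   ] [ 644.052 -208.565   13.   ] 190.6497211501943
ang 134.9380547587234 m from b 102.32986860338829
-50 [ 686.432 -251.038] [ 681.855 -244.77 ]
-58 [ 692.083 -256.701] [ 687.505 -250.433]
```

```bash

for i in 1 2 3 4 5; do python3 -m inch '[{"gripper":1,"dx":0.002,"dy":-0.002,"dz":0,"wx":0,"wy":0,"wz":-7},{"gripper":1,"dx":0.004,"dy":-0.004,"dz":0,"wx":0,"wy":0,"wz":-14},{"gripper":1,"dx":0.007,"dy":-0.007,"dz":0,"wx":0,"wy":0,"wz":-21},{"gripper":1,"dx":0.01,"dy":-0.01,"dz":0,"wx":0,"wy":0,"wz":-28},{"gripper":1,"dx":0.012,"dy":-0.012,"dz":0,"wx":0,"wy":0,"wz":-35}]' 10|sed -n 2p; done
python3 -m inch '[{"gripper":1,"dx":0.001,"dy":-0.001,"dz":-0.01,"wx":0,"wy":0,"wz":-7},{"gripper":1,"dx":0.002,"dy":-0.002,"dz":-0.03,"wx":0,"wy":0,"wz":-14},{"gripper":1,"dx":0.003,"dy":-0.003,"dz":-0.05,"wx":0,"wy":0,"wz":-15},{"gripper":1,"dx":0.003,"dy":-0.003,"dz":-0.07,"wx":0,"wy":0,"wz":-15},{"gripper":1,"dx":0.003,"dy":-0.003,"dz":-0.08,"wx":0,"wy":0,"wz":-15}]' 10
python3 -c "
from h import *
st();go([686.7,-251.4,3],down(-135))"
```

```text
eef_pos: [635.1, -200.0, 150.4]
eef_pos: [647.1, -212.0, 150.4]
eef_pos: [659.1, -224.0, 150.4]
eef_pos: [671.1, -236.0, 150.3]
eef_pos: [683.1, -248.0, 150.3]
clock: 11.23
eef_pos: [684.9, -250.4, 67.5]
eef_rot: [3.141, 0.002, -0.789]
wrist_force: [-0.2, -0.8, -0.3]
finger_gap: 93.8
finger_force: 0.0
t11.2 tcp [ 684.91  -250.381   67.544] j [-22.957  47.516  59.425  -0.002  73.201 112.241] F [-0.209 -0.775 -0.349] gap 93.75368404671627 0.0
d [ 0.002 -0.001 -0.065] w [-0.053 -0.132  0.197] |w| 0.24335520939868094 tgt [ 686.7 -251.4    3. ]
```

```bash

python3 -m inch '[{"gripper":1,"dx":0.0005,"dy":0,"dz":-0.02,"wx":0,"wy":0,"wz":0},{"gripper":1,"dx":0.0005,"dy":0,"dz":-0.04,"wx":0,"wy":0,"wz":0},{"gripper":1,"dx":0.0005,"dy":0,"dz":-0.055,"wx":0,"wy":0,"wz":0},{"gripper":1,"dx":0.0005,"dy":0,"dz":-0.063,"wx":0,"wy":0,"wz":0},{"gripper":1,"dx":0.0005,"dy":0,"dz":-0.0665,"wx":0,"wy":0,"wz":0}]' 10
python3 -m inch '[{"gripper":0.5,"dx":0,"dy":0,"dz":0,"wx":0,"wy":0,"wz":0},{"gripper":0.4,"dx":0,"dy":0,"dz":0,"wx":0,"wy":0,"wz":0},{"gripper":0.4,"dx":0,"dy":0,"dz":0,"wx":0,"wy":0,"wz":0},{"gripper":0.35,"dx":0,"dy":0,"dz":0,"wx":0,"wy":0,"wz":0},{"gripper":0.35,"dx":0,"dy":0,"dz":0,"wx":0,"wy":0,"wz":0}]' 10
python3 -c "
from h import *
st();go([686.7,-251.4,3],down(-135))"
```

```text
clock: 11.65
eef_pos: [686.1, -250.7, 3.4]
eef_rot: [3.142, -0.0, -0.788]
wrist_force: [-0.7, -0.4, -0.6]
finger_gap: 93.8
finger_force: 0.0
clock: 12.07
eef_pos: [687.0, -251.0, 5.8]
eef_rot: [-3.14, -0.003, -0.788]
wrist_force: [-0.0, 0.3, 0.6]
finger_gap: 64.2
finger_force: 0.0
t12.1 tcp [ 686.951 -250.983    5.816] j [-22.937  51.465  61.032  -0.004  67.326 112.207] F [-0.03   0.291  0.62 ] gap 64.24682765671302 0.0
d [-0.    -0.    -0.003] w [0.072 0.161 0.143] |w| 0.22738583156210246 tgt [ 686.7 -251.4    3. ]
```

```bash

python3 -m inch '[{"gripper":0.3,"dx":0,"dy":0,"dz":-0.002,"wx":0,"wy":0,"wz":0},{"gripper":0,"dx":0,"dy":0,"dz":-0.0025,"wx":0,"wy":0,"wz":0},{"gripper":0,"dx":0,"dy":0,"dz":-0.0025,"wx":0,"wy":0,"wz":0},{"gripper":0,"dx":0,"dy":0,"dz":-0.0025,"wx":0,"wy":0,"wz":0},{"gripper":0,"dx":0,"dy":0,"dz":-0.0025,"wx":0,"wy":0,"wz":0}]' 10
python3 -m inch '[{"gripper":0,"dx":0,"dy":0,"dz":0,"wx":0,"wy":0,"wz":0},{"gripper":0,"dx":0,"dy":0,"dz":0,"wx":0,"wy":0,"wz":0},{"gripper":0,"dx":0,"dy":0,"dz":0,"wx":0,"wy":0,"wz":0},{"gripper":0,"dx":0,"dy":0,"dz":0,"wx":0,"wy":0,"wz":0},{"gripper":0,"dx":0,"dy":0,"dz":0,"wx":0,"wy":0,"wz":0}]' 10
python3 -m inch '[{"gripper":0,"dx":0,"dy":0,"dz":0,"wx":0,"wy":0,"wz":0},{"gripper":0,"dx":0,"dy":0,"dz":0,"wx":0,"wy":0,"wz":0},{"gripper":0,"dx":0,"dy":0,"dz":0,"wx":0,"wy":0,"wz":0},{"gripper":0,"dx":0,"dy":0,"dz":0,"wx":0,"wy":0,"wz":0},{"gripper":0,"dx":0,"dy":0,"dz":0,"wx":0,"wy":0,"wz":0}]' 40
python3 -c "
from h import *
st();go([686.7,-251.4,3],down(-135))"
```

```text
clock: 12.48
eef_pos: [686.7, -250.9, 2.5]
eef_rot: [-3.141, -0.002, -0.788]
wrist_force: [-1.2, 0.3, 0.4]
finger_gap: 30.7
finger_force: 0.0
clock: 12.9
eef_pos: [686.7, -250.9, 2.5]
eef_rot: [-3.141, -0.002, -0.788]
wrist_force: [0.4, -0.4, -0.1]
finger_gap: 24.1
finger_force: 10.0
clock: 13.32
eef_pos: [686.7, -250.9, 2.5]
eef_rot: [-3.141, -0.002, -0.788]
wrist_force: [-0.6, -0.8, 1.1]
finger_gap: 23.5
finger_force: 40.0
t13.3 tcp [ 686.66  -250.865    2.528] j [-22.938  51.689  61.096  -0.004  67.1   112.207] F [-0.564 -0.764  1.067] gap 23.45318792204096 39.99744772911072
d [ 0.    -0.001  0.001] w [0.048 0.105 0.143] |w| 0.18355367516180357 tgt [ 686.7 -251.4    3. ]
```

```bash

python3 -m inch '[{"gripper":0,"dx":0,"dy":0,"dz":0.02,"wx":0,"wy":0,"wz":0},{"gripper":0,"dx":0,"dy":0,"dz":0.06,"wx":0,"wy":0,"wz":0},{"gripper":0,"dx":-0.01,"dy":0.01,"dz":0.1,"wx":0,"wy":0,"wz":0},{"gripper":0,"dx":-0.02,"dy":0.02,"dz":0.14,"wx":0,"wy":0,"wz":0},{"gripper":0,"dx":-0.03,"dy":0.03,"dz":0.18,"wx":0,"wy":0,"wz":0}]' 40
python3 -m inch '[{"gripper":0,"dx":-0.01,"dy":0.01,"dz":0.03,"wx":0,"wy":0,"wz":5},{"gripper":0,"dx":-0.02,"dy":0.02,"dz":0.06,"wx":0,"wy":0,"wz":11},{"gripper":0,"dx":-0.03,"dy":0.03,"dz":0.08,"wx":0,"wy":0,"wz":18},{"gripper":0,"dx":-0.04,"dy":0.04,"dz":0.09,"wx":0,"wy":0,"wz":25},{"gripper":0,"dx":-0.05,"dy":0.05,"dz":0.09,"wx":0,"wy":0,"wz":30}]' 40
python3 -c "
from h import *
st();go(slope(215,60,4.5),SL)"
```

```text
clock: 13.73
eef_pos: [656.5, -220.9, 181.9]
eef_rot: [-3.141, -0.001, -0.788]
wrist_force: [0.1, -1.0, -0.6]
finger_gap: 23.2
finger_force: 40.0
clock: 14.15
eef_pos: [607.2, -171.1, 273.4]
eef_rot: [-3.141, -0.006, -0.258]
wrist_force: [0.0, 0.1, -1.2]
finger_gap: 23.5
finger_force: 40.0
t14.2 tcp [ 607.242 -171.081  273.414] j [-19.083  25.523  66.923   0.053  87.198  85.679] F [ 0.049  0.09  -1.153] gap 23.52351295924134 39.99660909175873
d [-0.083  0.051 -0.081] w [ 20.088 -32.941  89.262] |w| 97.24402732000445 tgt [ 524.461 -119.939  192.782]
```

```bash

for i in 1 2 3; do python3 -m inch '[{"gripper":0,"dx":-0.005,"dy":0.003,"dz":0,"wx":1.33,"wy":-2.2,"wz":5.96},{"gripper":0,"dx":-0.01,"dy":0.006,"dz":0,"wx":2.67,"wy":-4.4,"wz":11.9},{"gripper":0,"dx":-0.016,"dy":0.01,"dz":0,"wx":4,"wy":-6.6,"wz":17.9},{"gripper":0,"dx":-0.022,"dy":0.014,"dz":0,"wx":5.35,"wy":-8.8,"wz":23.8},{"gripper":0,"dx":-0.027,"dy":0.017,"dz":0,"wx":6.7,"wy":-11,"wz":29.8}]' 40|tail -5; done
python3 -m inch '[{"gripper":0,"dx":0,"dy":0,"dz":-0.01,"wx":0,"wy":0,"wz":0},{"gripper":0,"dx":0,"dy":0,"dz":-0.03,"wx":0,"wy":0,"wz":0},{"gripper":0,"dx":0,"dy":0,"dz":-0.05,"wx":0,"wy":0,"wz":0},{"gripper":0,"dx":0,"dy":0,"dz":-0.065,"wx":0,"wy":0,"wz":0},{"gripper":0,"dx":0,"dy":0,"dz":-0.07,"wx":0,"wy":0,"wz":0}]' 40
python3 - <<'E'
from h import *
st();go(slope(215,30,4.5),SL)
import cv2
b=manip.camera("scene")[120:300,270:510];a=manip.camera("top")[210:345,260:440]
cv2.imwrite("pics/ins.png",np.hstack([cv2.resize(np.clip(i*1.2,0,255).astype('uint8'),(400,300),interpolation=cv2.INTER_CUBIC) for i in(a,b)]))
E
```

```text
eef_pos: [579.8, -153.9, 270.6]
eef_rot: [-3.023, -0.194, 0.252]
wrist_force: [0.0, 0.7, -0.2]
finger_gap: 23.8
finger_force: 40.0
eef_pos: [552.7, -137.1, 270.6]
eef_rot: [-3.015, -0.416, 0.771]
wrist_force: [0.1, -0.9, -0.5]
finger_gap: 23.5
finger_force: 40.0
eef_pos: [525.7, -120.2, 270.5]
eef_rot: [-3.14, -0.609, 1.355]
wrist_force: [-0.4, 0.8, -1.4]
finger_gap: 23.3
finger_force: 40.0
clock: 15.82
eef_pos: [525.6, -120.0, 197.5]
eef_rot: [-3.132, -0.607, 1.343]
wrist_force: [-1.4, 0.3, -1.3]
finger_gap: 23.4
finger_force: 40.0
t15.8 tcp [ 525.555 -120.036  197.543] j [-32.514  21.698  88.866  32.505  84.112 -27.322] F [-1.443  0.282 -1.318] gap 23.350000225842148 39.99694883823395
d [ 0.003  0.017 -0.029] w [ 0.135 -0.472  0.351] |w| 0.6033947997746741 tgt [ 528.156 -103.133  168.207]
```

View pics/ins.png

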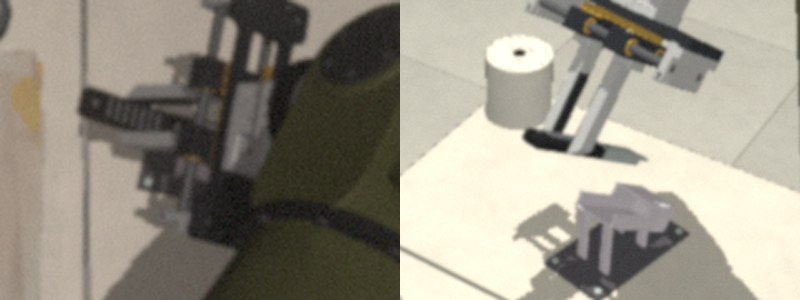

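```bash
python3 - <<'E'
from h import *
s=manip.read_state();R=Rn.from_euler("xyz",s["eef_rot"]).as_matrix()
i=manip.camera_info("scene");K=np.array(i["camera_matrix"])
def pr(X):
    q=K@(np.array(i["R"])@X+np.array(i["t"]));q=q[:2]/q[2];return q,(q-[270,120])*400/240+[400,0]
c=s["eef_pos"]-4.5*R[:,2]
for x in(-50,0,90,150):print(x,*pr(c-R[:,0]*x),"orig-slope",*pr(c-u*x))
E
python3 - <<'E'
import cv2
b=cv2.imread("pics/ins.png")[110:180,510:660]
cv2.imwrite("pics/insz.png",cv2.resize(b,(0,0),fx=5,fy=5,interpolation=cv2.INTER_CUBIC))
E
```

```text
-50 [348.687 200.425] [531.145 134.041] orig-slope [348.912 200.411] [531.521 134.019]
0 [367.711 203.793] [562.852 139.655] orig-slope [367.711 203.793] [562.852 139.655]
90 [398.174 209.186] [613.624 148.644] orig-slope [397.791 209.204] [612.985 148.673]
150 [416.189 212.376] [643.648 153.959] orig-slope [415.566 212.401] [642.61  154.002]
```

View pics/insz.png

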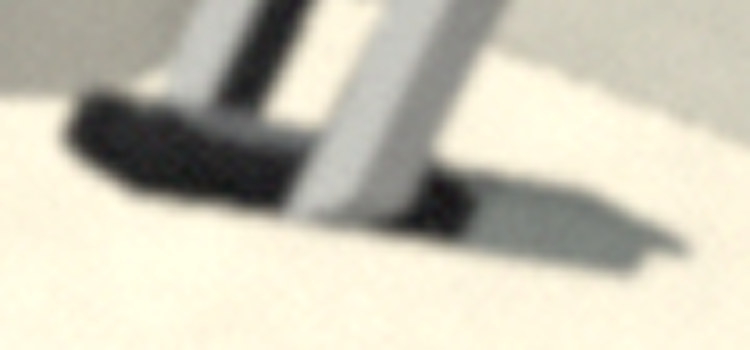

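The crop shows the butt at (85,130) and the blade tip at (685,245). Both are within about 3 image px of the predicted knife axis, so the knife is aligned with the channel. Moving in.

```bash

python3 -m inch '[{"gripper":0,"dx":0.001,"dy":0.005,"dz":-0.008,"wx":0,"wy":0,"wz":0},{"gripper":0,"dx":0.002,"dy":0.01,"dz":-0.018,"wx":0,"wy":-0.2,"wz":0.2},{"gripper":0,"dx":0.003,"dy":0.017,"dz":-0.029,"wx":0,"wy":-0.2,"wz":0.2},{"gripper":0,"dx":0.003,"dy":0.017,"dz":-0.029,"wx":0,"wy":-0.2,"wz":0.2},{"gripper":0,"dx":0.003,"dy":0.017,"dz":-0.029,"wx":0,"wy":-0.2,"wz":0.2}]' 40
python3 -c "
from h import *
st();go(slope(215,6,4.5),SL);go(slope(215,3,4.5),SL)"
```

```text
clock: 16.33
eef_pos: [529.2, -102.9, 171.2]
eef_rot: [-3.142, -0.608, 1.355]
wrist_force: [-0.3, -0.6, -1.2]
finger_gap: 23.7
finger_force: 40.0
t16.3 tcp [ 529.154 -102.913  171.204] j [-30.87   22.717  91.25   33.323  80.355 -28.495] F [-0.335 -0.55  -1.191] gap 23.738438820042273 39.997166991233826
d [ 0.002  0.013 -0.023] w [ 0.161 -0.037 -0.056] |w| 0.17488885466789 tgt [531.112 -89.688 148.548]
d [ 0.002  0.015 -0.025] w [ 0.161 -0.037 -0.056] |w| 0.17488885466789 tgt [531.481 -88.007 146.09 ]
```

```bash

python3 -m inch '[{"gripper":0,"dx":0.0005,"dy":0.004,"dz":-0.007,"wx":0,"wy":0,"wz":0},{"gripper":0,"dx":0.001,"dy":0.007,"dz":-0.012,"wx":0,"wy":0,"wz":0},{"gripper":0,"dx":0.0015,"dy":0.01,"dz":-0.017,"wx":0,"wy":0,"wz":0},{"gripper":0,"dx":0.002,"dy":0.014,"dz":-0.0235,"wx":0,"wy":0,"wz":0},{"gripper":0,"dx":0.002,"dy":0.014,"dz":-0.0235,"wx":0,"wy":0,"wz":0}]' 40
python3 -c "
from h import *
st();go(slope(170,3,4.5),SL)"
```

```text
clock: 16.75
eef_pos: [530.8, -88.5, 146.5]
eef_rot: [-3.14, -0.608, 1.354]
wrist_force: [0.1, 0.7, -1.3]
finger_gap: 23.5
finger_force: 40.0
t16.8 tcp [530.8   -88.536 146.537] j [-29.499  23.896  93.227  34.051  77.103 -29.188] F [ 0.07   0.738 -1.318] gap 23.531873765016062 39.99697923660278
d [-0.007 -0.035 -0.026] w [ 0.124 -0.101 -0.056] |w| 0.1696220538172886 tgt [ 523.566 -124.009  120.279]
```

Slide down the slope in moderate steps.

```bash

python3 -m inch '[{"gripper":0,"dx":-0.001,"dy":-0.006,"dz":-0.0045,"wx":0,"wy":0,"wz":0},{"gripper":0,"dx":-0.0025,"dy":-0.013,"dz":-0.0095,"wx":0,"wy":0,"wz":0},{"gripper":0,"dx":-0.004,"dy":-0.02,"dz":-0.0145,"wx":0,"wy":0,"wz":0},{"gripper":0,"dx":-0.0055,"dy":-0.027,"dz":-0.02,"wx":0,"wy":0,"wz":0},{"gripper":0,"dx":-0.007,"dy":-0.035,"dz":-0.026,"wx":0,"wy":0,"wz":0}]' 40
python3 -m inch '[{"gripper":0,"dx":-0.0003,"dy":-0.0025,"dz":-0.0018,"wx":0,"wy":0,"wz":0},{"gripper":0,"dx":-0.001,"dy":-0.005,"dz":-0.0035,"wx":0,"wy":0,"wz":0},{"gripper":0,"dx":-0.0015,"dy":-0.0075,"dz":-0.005,"wx":0,"wy":0,"wz":0},{"gripper":0,"dx":-0.002,"dy":-0.0095,"dz":-0.0068,"wx":0,"wy":0,"wz":0},{"gripper":0,"dx":-0.002,"dy":-0.0095,"dz":-0.0068,"wx":0,"wy":0,"wz":0}]' 30
python3 -c "
from h import *
st();go(slope(150,2,4.5),SL)"
```

```text
clock: 17.17
eef_pos: [524.0, -125.4, 121.3]
eef_rot: [3.141, -0.608, 1.355]
wrist_force: [0.3, -0.8, -1.2]
finger_gap: 23.8
finger_force: 40.0
clock: 17.58
eef_pos: [522.1, -134.1, 114.9]
eef_rot: [3.141, -0.608, 1.355]
wrist_force: [-0.4, -0.4, -1.6]
finger_gap: 23.8
finger_force: 30.0
t17.6 tcp [ 522.112 -134.081  114.881] j [-33.952  27.797  92.242  33.079  76.741 -34.22 ] F [-0.406 -0.431 -1.606] gap 23.83164266375415 29.99703347682953
d [-0.002 -0.005 -0.007] w [ 0.171 -0.015 -0.024] |w| 0.17299157713571586 tgt [ 520.171 -139.45   107.989]
```

```bash

python3 -m inch '[{"gripper":0,"dx":0,"dy":-0.001,"dz":-0.002,"wx":0,"wy":0,"wz":0},{"gripper":0,"dx":-0.0005,"dy":-0.002,"dz":-0.0035,"wx":0,"wy":0,"wz":0},{"gripper":0,"dx":-0.001,"dy":-0.0035,"dz":-0.005,"wx":0,"wy":0,"wz":0},{"gripper":0,"dx":-0.001,"dy":-0.0045,"dz":-0.0058,"wx":0,"wy":0,"wz":0},{"gripper":0,"dx":-0.001,"dy":-0.0045,"dz":-0.0058,"wx":0,"wy":0,"wz":0}]' 30
python3 -m inch '[{"gripper":0,"dx":0,"dy":-0.001,"dz":-0.0007,"wx":0,"wy":0,"wz":0},{"gripper":0,"dx":-0.0005,"dy":-0.002,"dz":-0.0015,"wx":0,"wy":0,"wz":0},{"gripper":0,"dx":-0.0005,"dy":-0.002,"dz":-0.0015,"wx":0,"wy":0,"wz":0},{"gripper":0,"dx":-0.0005,"dy":-0.002,"dz":-0.0015,"wx":0,"wy":0,"wz":0},{"gripper":0,"dx":-0.0005,"dy":-0.002,"dz":-0.0015,"wx":0,"wy":0,"wz":0}]' 30
python3 -c "
from h import *
st();go(slope(150,2,4.5),SL)"
```

```text
clock: 18.0
eef_pos: [521.1, -138.5, 109.1]
eef_rot: [3.141, -0.608, 1.355]
wrist_force: [0.2, 0.8, -1.1]
finger_gap: 23.9
finger_force: 30.0
clock: 18.42
eef_pos: [520.7, -140.4, 107.8]
eef_rot: [3.141, -0.608, 1.355]
wrist_force: [-0.4, -0.8, -0.7]
finger_gap: 23.7
finger_force: 30.0
t18.4 tcp [ 520.696 -140.371  107.788] j [-34.559  28.578  92.145  32.966  76.452 -35.063] F [-0.382 -0.771 -0.724] gap 23.730424067617008 29.997205138206482
d [-0.001  0.001  0.   ] w [ 0.172 -0.009 -0.029] |w| 0.17412089819060847 tgt [ 520.171 -139.45   107.989]
```

```bash

for i in 1 2 3; do python3 -m inch '[{"gripper":0,"dx":-0.0002,"dy":-0.0008,"dz":-0.0008,"wx":0,"wy":0,"wz":0},{"gripper":0,"dx":-0.0004,"dy":-0.0016,"dz":-0.0014,"wx":0,"wy":0,"wz":0},{"gripper":0,"dx":-0.0004,"dy":-0.0016,"dz":-0.0014,"wx":0,"wy":0,"wz":0},{"gripper":0,"dx":-0.0004,"dy":-0.0016,"dz":-0.0014,"wx":0,"wy":0,"wz":0},{"gripper":0,"dx":-0.0004,"dy":-0.0016,"dz":-0.0014,"wx":0,"wy":0,"wz":0}]' 20 | grep -E 'eef_pos|wrist'; done
python3 -c "
from h import *
st();go(slope(150,2,4.5),SL)"
```

```text
eef_pos: [520.3, -142.0, 106.4]
wrist_force: [-0.1, 0.4, -1.1]
eef_pos: [519.9, -143.4, 105.1]
wrist_force: [-0.0, 2.5, 0.6]
eef_pos: [520.0, -143.6, 104.7]
wrist_force: [3.0, 13.8, 9.9]
t19.7 tcp [ 520.042 -143.647  104.737] j [-34.935  29.018  92.019  33.033  76.481 -35.622] F [ 3.033 13.752  9.88 ] gap 23.82538696522034 19.998979568481445
d [0.    0.004 0.003] w [-0.006  0.063 -0.09 ] |w| 0.10994954464332823 tgt [ 520.171 -139.45   107.989]
```

End stop felt (17 N along the slope). I'll relieve the push, seat it on the floor and release gently.

```bash

python3 -m inch '[{"gripper":0,"dx":0.0002,"dy":0.001,"dz":0,"wx":0,"wy":0,"wz":0},{"gripper":0,"dx":0.0004,"dy":0.002,"dz":-0.001,"wx":0,"wy":0,"wz":0},{"gripper":0,"dx":0.0004,"dy":0.002,"dz":-0.001,"wx":0,"wy":0,"wz":0},{"gripper":0,"dx":0.0004,"dy":0.002,"dz":-0.001,"wx":0,"wy":0,"wz":0},{"gripper":0,"dx":0.0004,"dy":0.002,"dz":-0.001,"wx":0,"wy":0,"wz":0}]' 20
python3 -m inch '[{"gripper":0,"dx":0,"dy":0,"dz":0,"wx":0,"wy":0,"wz":0},{"gripper":0,"dx":0.0001,"dy":0.0006,"dz":-0.0008,"wx":0,"wy":0,"wz":0},{"gripper":0,"dx":0.0001,"dy":0.0006,"dz":-0.0008,"wx":0,"wy":0,"wz":0},{"gripper":0,"dx":0.0001,"dy":0.0006,"dz":-0.0008,"wx":0,"wy":0,"wz":0},{"gripper":0,"dx":0.0001,"dy":0.0006,"dz":-0.0008,"wx":0,"wy":0,"wz":0}]' 5
python3 -c "
from h import *
st()"
```

```text
clock: 20.08
eef_pos: [520.3, -142.8, 103.7]
eef_rot: [3.14, -0.609, 1.356]
wrist_force: [-0.2, 5.4, 11.9]
finger_gap: 23.5
finger_force: 20.0
clock: 20.5
eef_pos: [520.3, -142.7, 102.2]
eef_rot: [3.14, -0.608, 1.356]
wrist_force: [-0.1, 1.4, 5.1]
finger_gap: 23.8
finger_force: 5.0
t20.5 tcp [ 520.275 -142.748  102.222] j [-34.788  29.096  92.213  32.993  76.026 -35.591] F [-0.141  1.435  5.145] gap 23.835225692914154 5.000658184289932
```

```bash

python3 -m inch '[{"gripper":0.28,"dx":0,"dy":0,"dz":0,"wx":0,"wy":0,"wz":0},{"gripper":0.35,"dx":0,"dy":0,"dz":0,"wx":0,"wy":0,"wz":0},{"gripper":0.5,"dx":0,"dy":0,"dz":0,"wx":0,"wy":0,"wz":0},{"gripper":0.7,"dx":0,"dy":0,"dz":0,"wx":0,"wy":0,"wz":0},{"gripper":0.8,"dx":0,"dy":0,"dz":0,"wx":0,"wy":0,"wz":0}]' 5
python3 -m inch '[{"gripper":1,"dx":0,"dy":0,"dz":0,"wx":0,"wy":0,"wz":0},{"gripper":1,"dx":-0.0012,"dy":-0.0056,"dz":0.0082,"wx":0,"wy":0,"wz":0},{"gripper":1,"dx":-0.0037,"dy":-0.0168,"dz":0.0246,"wx":0,"wy":0,"wz":0},{"gripper":1,"dx":-0.0062,"dy":-0.028,"dz":0.041,"wx":0,"wy":0,"wz":0},{"gripper":1,"dx":-0.0098,"dy":-0.0448,"dz":0.0655,"wx":0,"wy":0,"wz":0}]' 5
python3 -m inch '[{"gripper":1,"dx":-0.003,"dy":-0.014,"dz":0.03,"wx":0,"wy":0,"wz":0},{"gripper":1,"dx":-0.006,"dy":-0.028,"dz":0.06,"wx":0,"wy":0,"wz":0},{"gripper":1,"dx":-0.006,"dy":-0.04,"dz":0.09,"wx":0,"wy":0,"wz":0},{"gripper":1,"dx":-0.006,"dy":-0.05,"dz":0.11,"wx":0,"wy":0,"wz":0},{"gripper":1,"dx":-0.006,"dy":-0.05,"dz":0.11,"wx":0,"wy":0,"wz":0}]' 5
python3 - <<'E'
from h import *
st()
import cv2
b=manip.camera("scene")[195:315,330:490];a=manip.camera("top")[230:350,280:440]
cv2.imwrite("pics/end.png",np.hstack([cv2.resize(np.clip(i*1.2,0,255).astype('uint8'),(400,300),interpolation=cv2.INTER_CUBIC) for i in(a,b)]))
E
```

```text
clock: 20.92
eef_pos: [519.9, -142.6, 101.6]
eef_rot: [3.141, -0.608, 1.355]
wrist_force: [0.1, 0.0, -0.8]
finger_gap: 49.5
finger_force: 0.0
clock: 21.33
eef_pos: [509.5, -187.3, 167.5]
eef_rot: [-3.14, -0.609, 1.355]
wrist_force: [0.7, 0.7, 0.4]
finger_gap: 82.7
finger_force: 0.0
clock: 21.75
eef_pos: [504.5, -239.8, 282.0]
eef_rot: [3.134, -0.604, 1.358]
wrist_force: [-0.7, -0.1, 0.8]
finger_gap: 93.8
finger_force: 0.0
t21.8 tcp [ 504.483 -239.772  282.029] j [-43.098  23.942  74.236  29.887  99.49  -30.4  ] F [-0.692 -0.062  0.81 ] gap 93.83556928054394 0.0
```

View pics/end.png

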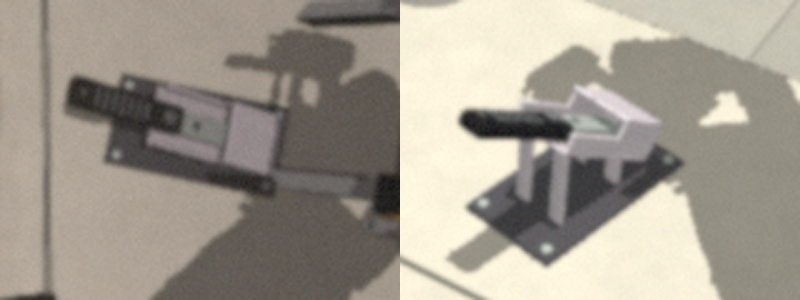

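The knife is in the channel with the handle out: butt at about (72,95) in the top half and (465,120) in the scene half. I'll check the butt against rest_high and hand in if it agrees.

```bash
python3 - <<'E'
from h import *
P,e=tri((280+72*.4,230+95*.4),(330+66*.4,195+121*.4))
print(P,e,low+200*u,np.linalg.norm(P-low-200*u))
if np.linalg.norm(P-low-200*u)<15: print(manip.sign_off())
E
```

```text
[ 527.12  -102.244  135.48 ] 6.816283048957369 [ 528.658 -100.848  138.715] 3.8448408270651746
the job is handed in; nothing more can be done
None
```

The knife is back in its rest, blade first and fully home with the handle out: its butt measured about 4 mm from rest_high, and the job was handed in around 22 s on the robot's clock (limit 58 s).

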